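# Demould a chocolate block onto its card

### The job

Swing the red retaining bar fully aside from the sloping metal mould and leave it there, then lift the chocolate block out of the mould and lay it flat and the same way up on the white card on the grey cutting board, centred on the card and with its long side along the card's long side. Set the block down gently, do not drop it, and leave the jars, mug, tumbler and spoon where they are.

Things in the scene. Friction and masses are not known exactly. Their poses are not given: they have to be found in the camera images.
- mould: Fixed aluminium mould plate, 140 (x) by 144 mm (y), face at its z = 16 mm. Origin: centre of the cavity floor, 55 mm above the table. Its x points up the slope, roughly towards the robot; y is level; z is the face's normal, leaning 30 degrees from vertical away from the robot. Cavity round the origin: 50 (x) by 84 mm (y), 16 mm deep.
- channel (a point): Floor of the down-slope finger channel, at mould x = -43, y = 0, z = 0; axes as the mould's. This channel and its twin up-slope are 36 mm wide in y, as deep as the cavity, and run from the cavity out to x = -62 and +62 mm, where an 8 mm rim ends them. They let fingers go down both sides of the block along the normal and close along x.
- bar (a joint): Hinge angle (rad) of the red bar lying across the mould over the block. At j it points from its pivot along (sin(j-0.15), -cos(j-0.15)) in the mould's x, y. Starts at 0 to 0.35; larger values swing the knob up-slope, to the stop at 1.75 (beside the cavity). Fully aside: above 1.3. Moves at about 1.2 N at the knob and stays where left.
- bar_pivot (a point): Foot of the bar's steel pivot on the mould's face, at mould x = 0, y = 60, z = 16 mm. The bar turns about the mould's normal here; it is 105 mm long from pivot to knob, 16 mm wide, and spans 28 to 34 mm above the cavity floor, 4 mm above the block.
- bar_knob (a point): Middle of the red round knob on the bar's free end, 105 mm from the pivot: 16 mm diameter, 28 mm tall along the mould's normal, from 34 to 62 mm above the cavity floor (this point at 48). Can be pushed from the side or pinched.
- block: Dark brown chocolate block, 46 (x) by 80 (y, long side) by 24 mm (z), about 115 g; its lowest 8 mm are 2 mm smaller on each side. Origin: centre of its underside. At the start it lies in the cavity, axes parallel to the mould's, about 2 mm clearance around, resting towards the lower wall, 8 mm proud of the face.
- card (a point): Centre of the flat white card on the grey board's top, 12 mm above the table. Card 76 mm along its x, 110 mm along its y (long side), z up, no thickness. The fixed board is 240 (x) by 190 mm (y), from 75 mm before the card's centre to 165 mm behind it along x. It stands left or right, on the other side from the mould, turned up to 0.3 rad.
- jar_board: Spice jar with green cap, 40 mm diameter, 85 mm tall, standing on the board about 115 mm behind the card's centre. Origin: centre of its underside. To be left alone.
- jar_mid: Spice jar with red cap, 40 mm diameter, 95 mm tall, standing between mould and board, a little behind. Origin: centre of its underside. To be left alone.
- jar_back_a: Jar with black cap, 50 mm diameter, 110 mm tall, at the back. Origin: centre of its underside. To be left alone.
- jar_back_b: Jar with blue cap, 64 mm diameter, 80 mm tall, at the back. Origin: centre of its underside. To be left alone.
- mug: Blue mug, 80 mm diameter, 95 mm tall, handle to its +y, on the far left. Origin: centre of its underside. To be left alone.
- tumbler: Green tumbler, 72 mm diameter, 85 mm tall, on the far right. Origin: centre of its underside. To be left alone.
- spoon: Wooden cooking spoon 220 mm long, lying flat on the table between mould and board, pointing away from the robot. To be left alone.
Not all that is in view belongs to the job. Leave any blue, orange or purple look-alike of the block alone.

How it is judged:
On the way, in this order (a step that is already met when the one before it is completed fails the run):
1. the bar is swung fully aside while the block still lies in the cavity (value of joint bar above 1.3 rad and z of block in the frame of mould below 0.008 m), for 0.1 s.
2. the gripper holds the block lifted clear of the mould (z of block in the frame of mould above 0.05 m and contact force between block and the fingers above 0.5 N and value of joint bar above 1.3 rad), for 0.1 s.
At the end, for the whole second after the job is handed in: The block is released, still, right way up and flat (0.08 rad) on the card, its centre within 15 mm of the card's centre along both card axes, its long side within 0.26 rad of the card's, its underside within 4 mm of the board's surface; the bar still stands aside (above 1.3 rad) (x of block in the frame of card between -0.015 and 0.015 m and y of block in the frame of card between -0.015 and 0.015 m and z of block in the frame of card between -0.004 and 0.004 m and angle between the y axis of block and the y axis of card, either way round below 0.26 rad and angle between block's own z axis and vertical below 0.08 rad and linear speed of block below 0.02 m/s and value of joint bar above 1.3 rad); the robot touches nothing.
It fails at once if the block is dropped or thrown (moves faster than 0.4 m/s while the fingers do not touch it) (contact force between block and the fingers below 0.02 N and linear speed of block above 0.4 m/s).
It fails at once if a jar, the mug, the tumbler or the spoon is moved by more than 30 mm (distance of any of jar_board, jar_mid, jar_back_a, jar_back_b, mug, tumbler, spoon from where it was at the start of the episode above 0.03 m).
It also fails if it takes over 61 s, if anything falls off the work surface, if the arm or the gripper's body presses on something with over 40 N, if the wrist force passes 120 N, or if a joint passes its speed limit or range.

### The arm

A 6-joint arm with a two-finger parallel gripper is mounted at the origin on the work surface. World frame = base frame: x ahead of the robot, y to its left, z up, the work surface at z = 0. Lengths are in m, angles in rad, forces in N, time in s.
With the tool pointing down it reaches from about 0.35 to 0.85 m from the base axis. Payload 8.1 kg.
Tool frame: the origin (TCP) lies midway between the tips of the shut fingers; the grasp point (between the pads) lies 19 mm behind it; z points along the fingers, y is the line along which they close (so a half turn about z gives the same grasp; the last joint's range is limited). The gripper opens to 93 mm and grips with 3 to 60 N. Pads are 15 mm wide; open, the fingers measure 128 mm over their backs; the gripper's body (75 mm by 188 mm) begins 65 mm behind the grasp point.
Start: joints at [1.146, 0.13, 1.488, -0, 1.523, -0.085], TCP at [0.2, 0.566, 0.219] pointing down, gripper open.
Joint ranges: [-2.96, 2.96], [-0.89, 2.26], [0.02, 2.5], [-1.34, 4.48], [0, 2.73], [-2.66, 2.66]. Speed limits (rad/s): [2.39, 2.39, 2.79, 3.14, 3.14, 3.14].

### API

Orientations are given as a unit quaternion [x, y, z, w].
In Python, from plant import arm gives the robot as it stands. Calls block until the motion is done:
- arm.move_pose(position, orientation): joint-space move of the TCP to a pose.
- arm.move_linear(position, rotation=None, feed=0.15): straight line of the TCP; rotation=None keeps the orientation; feed is the mean speed in m/s.
- arm.move_joints(angles): joint-space move.
- arm.set_gripper(opening, f_grip=None): finger opening in m; f_grip is the grip in N (None keeps the last); returns when the fingers have stopped.
- arm.dwell(seconds).
- arm.ik(position, orientation): joint angles nearest the present ones, or None.
- arm.camera(name): name is "side" or "top" or "wrist"; returns (picture, depth): 384x512x3 uint8, red, green, blue; 384x512 float32, m along the optical axis (not along the pixel's ray), 0 where there is no reading.
- arm.camera_info(name): a dict with "fx", "fy", "cx", "cy" (pixels), "origin" and "rotation" of the camera in the world. Camera axes: x right, y down, z forward; pixel columns grow to the right and rows downward; lengths in m; the calibration is good to about 2 mm. A picture is of the moment at which its call begins: read the wrist's pose just before it. camera_info takes no time and is no camera call; for the wrist camera it gives the pose at the moment of the call.
A pose or a line that the arm cannot do raises arm.MotionError and nothing moves.
- arm.close_job(): hands the job in; it is judged then, once.
Readings, each from a call of its own:
- arm.read_time_s(): time.
- arm.read_q(): joint angles.
- arm.read_qd(): joint speeds.
- arm.read_joint_torque(): joint torques, N m.
- arm.read_tcp_pos(): TCP position.
- arm.read_orientation(): TCP orientation.
- arm.read_force(): force on the tool from outside, world axes, zero at the start.
- arm.read_ft_torque(): the same for the moment, N m.
- arm.read_gripper_width(): finger opening in m.
- arm.read_grasp_force(): force on a finger pad.
Only numpy, scipy, OpenCV 4.12 (cv2) and the standard library are available. Lean on these libraries where they do the work, as an engineer would, in place of code of your own. Each camera call takes 0.05 s, during which the arm holds its last target. There are 200 camera calls.

## Working session

There is one attempt and no reset: what is moved stays moved. The work goes in short steps, each a Python script; the robot and the scene stay as the last script left them, time stands still between calls to the robot, and variables do not carry over. Pictures are saved under pics/ and viewed, at most 10 in all, crops included, and the job is handed in when it is done.

```bash
ls; mkdir -p pics
python3 - <<'E'
from plant import arm
import cv2,numpy as np
ims=[]
for n in ("top","side"):
    p,d=arm.camera(n); i=arm.camera_info(n); np.savez(f"pics/{n}0.npz",p=p,d=d,**i)
    cv2.imwrite(f"pics/{n}0.png",p[:,:,::-1]); print(n,i,d.min(),d.max())
E
```

```text
pics
top {'fx': 393.88435788781055, 'fy': 393.88435788781055, 'cx': 255.421939026692, 'cy': 195.29998564539724, 'origin': array([0.51421669, 0.0027449 , 1.23064102]), 'rotation': array([ 0.71529043, -0.69718506,  0.0401534 , -0.0260824 ])} 0.0 2.1208127
side {'fx': 499.72114410216955, 'fy': 499.72114410216955, 'cx': 253.02848292025536, 'cy': 188.32771842335757, 'origin': array([0.09427391, 1.12078012, 1.31072265]), 'rotation': array([-0.2045749 ,  0.89707794, -0.38330648,  0.08047623])} 0.0 3.9991083
```

View pics/top0.png

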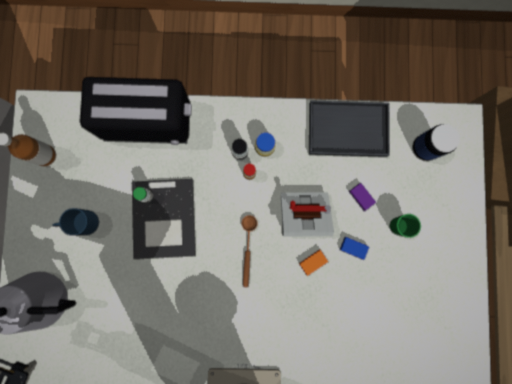

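View pics/side0.png

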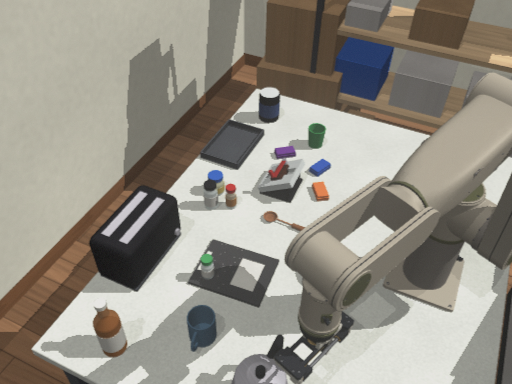

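The top view shows the mould at about (307,212) with the red bar at (307,208), and the card at (164,233) on the board. The spoon is near x≈248, the red-cap jar at (249,171), and the look-alikes are right of and below the mould. The side view agrees. Next I'll get coarse world positions from these.

```bash
cat > h.py <<'E'
import numpy as np,cv2
from scipy.spatial.transform import Rotation as R
def rays(info,uv):
    uv=np.atleast_2d(np.asarray(uv,float)); M=R.from_quat(info["rotation"]).as_matrix()
    d=np.c_[(uv[:,0]-info["cx"])/info["fx"],(uv[:,1]-info["cy"])/info["fy"],np.ones(len(uv))]
    return d@M.T                       # world rays with unit depth
def cloud(info,d):                     # HxWx3 world points from depth
    v,u=np.indices(d.shape)
    return (info["origin"]+rays(info,np.c_[u.ravel(),v.ravel()])*d.reshape(-1,1)).reshape(*d.shape,3)
def onplane(info,uv,p0,n=(0,0,1)):
    r=rays(info,uv);n=np.asarray(n,float)
    return info["origin"]+r*(((np.asarray(p0)-info["origin"])@n)/(r@n))[:,None]
def triang(i1,uv1,i2,uv2):
    A=np.zeros((3,3));b=np.zeros(3);L=[]
    for i,uv in((i1,uv1),(i2,uv2)):
        r=rays(i,uv)[0];r/=np.linalg.norm(r);P=np.eye(3)-np.outer(r,r);A+=P;b+=P@i["origin"];L.append((P,i["origin"]))
    x=np.linalg.solve(A,b); return x,[np.linalg.norm(P@(x-o)) for P,o in L]
def load(n):
    z=np.load(f"pics/{n}.npz"); return z["p"],z["d"],{k:z[k] for k in("fx","fy","cx","cy","origin","rotation")}
def snap(arm,cam,name):
    i=arm.camera_info(cam);p,d=arm.camera(cam);np.savez(f"pics/{name}.npz",p=p,d=d,**i);cv2.imwrite(f"pics/{name}.png",p[:,:,::-1]);return p,d,i
E
python3 - <<'E'
from h import *
from plant import arm
np.set_printoptions(precision=3,suppress=True)
p,d,i=load("top0"); C=cloud(i,d)
for n,(u,v) in dict(mould=(307,227),bar=(307,208),knob=(325,208),card=(164,233),board=(163,250),redjar=(249,171),spoon=(248,222),spoon2=(246,285),green=(140,194),black=(240,149),blue=(265,143),mug=(80,222),tumb=(405,226),purple=(362,196),bl=(354,247),orange=(314,262)).items(): print(n,C[v,u],d[v,u],p[v,u])
print(R.from_quat(arm.read_orientation()).as_matrix(),arm.read_tcp_pos(),arm.read_time_s())
w=arm.camera_info("wrist");print(w, R.from_quat(w["rotation"]).as_matrix())
E
```

```text
mould [ 0.534 -0.172  0.078] 1.1521052 [111 114 113]
bar [ 0.589 -0.171  0.084] 1.1521361 [120  22  20]
knob [ 0.59  -0.222  0.09 ] 1.1464268 [109  85  88]
card [0.506 0.257 0.014] 1.2059433 [122 121 115]
board [0.454 0.257 0.015] 1.2001163 [52 52 54]
redjar [0.691 0.002 0.099] 1.1433681 [156  33  30]
spoon [0.546 0.001 0.005] 1.2226264 [119  75  46]
spoon2 [0.355 0.002 0.019] 1.191035 [120  79  51]
green [0.616 0.313 0.099] 1.1297626 [ 48 131  68]
black [0.753 0.03  0.11 ] 1.1371721 [21 22 24]
blue [ 0.779 -0.043  0.082] 1.1690366 [ 35  79 161]
mug [0.533 0.515 0.012] 1.2052363 [30 46 59]
tumb [ 0.546 -0.49   0.006] 1.2312791 [26 79 40]
purple [ 0.635 -0.35   0.022] 1.2206799 [ 94  46 124]
bl [ 0.477 -0.325  0.023] 1.2052292 [ 33  70 152]
orange [ 0.429 -0.203  0.026] 1.194782 [181 100  38]
[[-0.943  0.333 -0.001]
 [ 0.333  0.943 -0.002]
 [ 0.    -0.002 -1.   ]] [0.2   0.565 0.218] 0.1
{'fx': 275.1695526070291, 'fy': 275.1695526070291, 'cx': 255.49725028960552, 'cy': 188.76533546750005, 'origin': array([0.129, 0.59 , 0.383]), 'rotation': array([0.809, 0.572, 0.078, 0.112])} [[ 0.333  0.908  0.255]
 [ 0.943 -0.32  -0.091]
 [-0.001  0.27  -0.963]]
```

```bash
cat > s1.py <<'E'
from h import *
from plant import arm
q=R.from_matrix(np.array([[0,1,0],[1,0,0],[0,0,-1]]).T).as_quat()  # tool x=+Y,y=+X,z=-Z
Rm=np.array([[0,1,0],[1,0,0],[0,0,-1.]]) # columns x,y,z
q=R.from_matrix(Rm).as_quat()
for n,pos in dict(card_a=(0.50,0.27,0.26),card_b=(0.47,0.19,0.26),m_a=(0.57,-0.17,0.27),m_b=(0.53,-0.24,0.27)).items():
    arm.move_pose(pos,q); snap(arm,"wrist",n); print(n,arm.read_time_s(),arm.read_tcp_pos())
E
python3 s1.py; python3 -c "
import cv2,numpy as np
a=[cv2.resize(cv2.imread(f'pics/{n}.png'),(400,300)) for n in('card_a','card_b','m_a','m_b')]
cv2.imwrite('pics/mont.png',np.vstack([np.hstack(a[:2]),np.hstack(a[2:])]))"
```

```text
card_a 1.7083 [0.49937619 0.2710497  0.25979077]
card_b 2.1917 [0.46994924 0.19073341 0.26028053]
m_a 3.6417 [ 0.57029766 -0.16851299  0.27008301]
m_b 4.1083 [ 0.53027976 -0.23917868  0.2702609 ]
```

View pics/mont.png

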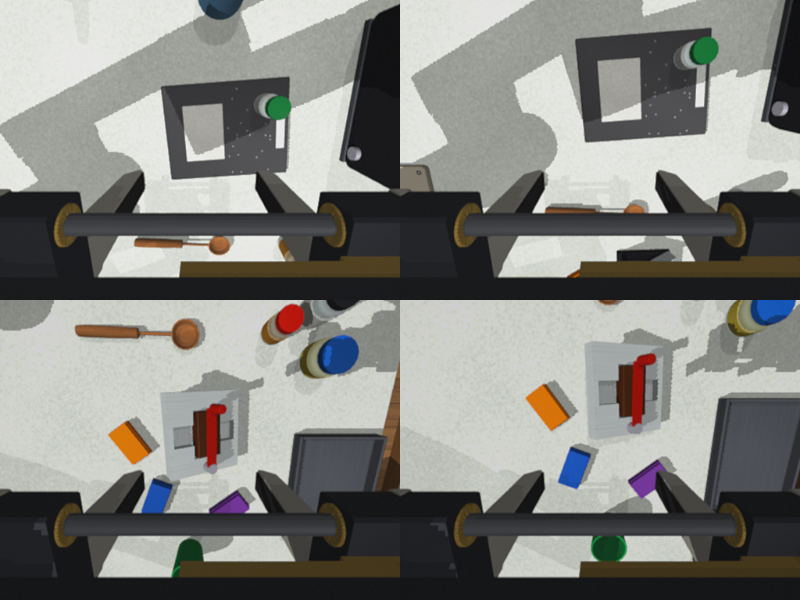

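The montage, with cells at 400×300, shows the card in shadow but whole: card_a (204,132), card_b (620,90). The plate is at m_a (203,432), with the knob up-left of the bar at (218,408) and the pivot at (212,466). m_b shows the same plate shifted. The jar on the board stands well behind the card.

```bash
cat > meas.py <<'E'
from h import *
np.set_printoptions(precision=4,suppress=True)
def rectc(m):
    c=max(cv2.findContours(m.astype(np.uint8),cv2.RETR_EXTERNAL,cv2.CHAIN_APPROX_NONE)[0],key=cv2.contourArea)
    return c[:,0,:].astype(float)
# card: bright region inside the dark board
card=[]
for n,(u,v) in dict(card_a=(261,169),card_b=(282,115)).items():
    p,d,i=load(n); g=cv2.cvtColor(p,cv2.COLOR_RGB2GRAY)
    C=cloud(i,d); m=g>100
    nl,lab=cv2.connectedComponents(m.astype(np.uint8),connectivity=4); m=lab==lab[v,u]
    c=rectc(m); q=cv2.minAreaRect(c.astype(np.float32)); cen=np.array(q[0])
    W=onplane(i,c,(0,0,.012))[:,:2]; r=cv2.minAreaRect((W*1000).astype(np.float32))
    M=cv2.erode(m.astype(np.uint8),np.ones((5,5)))>0
    print(n,m.sum(),cen,"world rect",r,"depth z",np.median(C[M][:,2]),"board z",np.median(C[(g<70)&(np.abs(C[...,2]-.012)<.01)][:,2]))
    card.append((i,cen))
print("card triang",triang(*card[0],*card[1]))
# mould
for n in("m_a","m_b"):
    p,d,i=load(n); C=cloud(i,d); hsv=cv2.cvtColor(p,cv2.COLOR_RGB2HSV)
    roi=(np.abs(C[...,0]-.57)<.11)&(np.abs(C[...,1]+.17)<.11)&(C[...,2]>.03)&(C[...,2]<.16)&(d>0)
    g=roi&(hsv[...,1]<50); P=C[g]
    best=None;rng=np.random.default_rng(0)
    for _ in range(300):
        a=P[rng.choice(len(P),3,False)];nn=np.cross(a[1]-a[0],a[2]-a[0]);l=np.linalg.norm(nn)
        if l<1e-4: continue
        nn/=l;inl=np.abs((P-a[0])@nn)<.003
        if best is None or inl.sum()>best.sum():best=inl
    Q=P[best];c0=Q.mean(0);nn=np.linalg.svd(Q-c0,full_matrices=False)[2][2];nn*=np.sign(nn[2])
    print(n,"plane",c0,nn,"tilt",np.degrees(np.arccos(nn[2])),best.sum(),len(P))
    n0=np.array([nn[0],nn[1],0]);n0/=np.linalg.norm(n0)
    on=np.zeros(d.shape,bool);on[g]=best
    on|=(np.abs((C-c0)@nn)<.003)&roi
    cc=rectc(cv2.morphologyEx(on.astype(np.uint8),cv2.MORPH_OPEN,np.ones((3,3))))
    W=onplane(i,cc,c0,nn)-c0
    ey=np.cross(nn,[0,0,1.]);ey/=np.linalg.norm(ey); 
    ex=np.cross(ey,nn)
    r=cv2.minAreaRect((np.c_[W@ex,W@ey]*1000).astype(np.float32)); cen=c0+(r[0][0]*ex+r[0][1]*ey)/1e3
    print("ex",ex,"ey",ey,"rect",r,"centre face",cen,"-> origin",cen-.016*nn)
    red=cv2.inRange(hsv,(0,150,60),(8,255,255))|cv2.inRange(hsv,(172,150,60),(180,255,255)); red=(red>0)&roi
    h=(C-c0)@nn
    for nm,lo,hi in(("knobtop",.040,.052),("bartop",.012,.022)):
        k=red&(h>lo)&(h<hi); 
        if k.sum(): print(nm,k.sum(),"px",np.argwhere(k).mean(0)[::-1],C[k].mean(0),"mould xyz",((C[k].mean(0)-cen)@np.c_[ex,ey,nn])*1e3)
    br=cv2.inRange(hsv,(0,90,20),(15,255,90))>0; k=br&roi&(np.abs(h-.008)<.004)
    print("block",k.sum(),C[k].mean(0),((C[k]-cen)@np.c_[ex,ey,nn]).min(0)*1e3,((C[k]-cen)@np.c_[ex,ey,nn]).max(0)*1e3,"h",np.median(h[k]))
E
python3 meas.py
```

```text
card_a 3656 [260.7589 169.6243] world rect ((508.0113525390625, 257.73297119140625), (78.97407531738281, 112.33527374267578), 4.297031402587891) depth z 0.011644345870103712 board z 0.011075625472835915
card_b 4237 [281.9604 114.8755] world rect ((507.85577392578125, 257.75048828125), (78.55992126464844, 112.1245346069336), 4.278412818908691) depth z 0.01168412117067219 board z 0.011107991985178867
card triang (array([0.5081, 0.2601, 0.0145]), [np.float64(0.00035032135441476556), np.float64(0.00035032135441479174)])
m_a plane [ 0.5721 -0.1648  0.0735] [0.4988 0.0168 0.8666] tilt 29.93643647465171 5799 7541
ex [-0.8661 -0.0292  0.499 ] ey [ 0.0337 -0.9994  0.    ] rect ((-10.233650207519531, 7.086273193359375), (141.8931121826172, 144.05235290527344), 0.20586076378822327) centre face [ 0.5812 -0.1716  0.0684] -> origin [ 0.5733 -0.1718  0.0545]
knobtop 121 px [282.6446 139.3471] [ 0.6026 -0.1258  0.1073] mould xyz [ -0.4379 -45.0147  45.1588]
bartop 841 px [270.5434 175.44  ] [ 0.5905 -0.1754  0.0835] mould xyz [-0.3398  4.1026 17.6079]
block 841 [ 0.5791 -0.1702  0.0787] [-24.3107 -39.4491   4.0035] [21.124  38.3353 10.4897] h 0.007906286089976894
m_b plane [ 0.57   -0.1656  0.0748] [0.4985 0.0176 0.8667] tilt 29.92368713838318 6215 8304
ex [-0.8662 -0.0306  0.4988] ey [ 0.0353 -0.9994  0.    ] rect ((-12.498878479003906, 6.392494201660156), (142.21072387695312, 143.93936157226562), 0.11750771105289459) centre face [ 0.5811 -0.1716  0.0685] -> origin [ 0.5731 -0.1718  0.0547]
knobtop 146 px [320.1507  75.0068] [ 0.6022 -0.1265  0.1074] mould xyz [ -0.2916 -44.2798  44.9941]
bartop 993 px [303.4935 118.7281] [ 0.59   -0.1747  0.0836] mould xyz [-0.0744  3.4322 17.4635]
block 964 [ 0.5775 -0.1706  0.0795] [-23.6518 -38.827    4.0006] [21.1241 39.9617 10.3409] h 0.007952929139093394
```

Both views agree: the mould origin is at (0.573,-0.172,0.0546) with a 29.9° tilt, the bar is at j≈0.15, and the card is at (0.508,0.258,0.012), turned 4.3°. Next I'll check reachability, then pinch the knob and swing the bar.

```bash
cat >> h.py <<'E'
O=np.array([.5732,-.1718,.0546]); EZ=np.array([.4987,.0172,.8666]);EZ/=np.linalg.norm(EZ)
EY=np.cross(EZ,[0,0,1.]);EY/=np.linalg.norm(EY);EX=np.cross(EY,EZ); MB=np.c_[EX,EY,EZ]
def mp(x,y,z): return O+MB@np.array([x,y,z])/1e3      # mould mm -> world
QM=R.from_matrix(np.c_[np.cross(-EX,-EZ),-EX,-EZ]).as_quat()   # tool z=-normal, tool y=-EX
TH=np.radians(4.29);CX=np.array([np.cos(TH),np.sin(TH),0]);CARD=np.array([.5079,.2578,.012])
QC=R.from_matrix(np.c_[np.cross(CX,[0,0,-1.]),CX,[0,0,-1.]]).as_quat()
def knob(j,z): return mp(105*np.sin(j-.15),60-105*np.cos(j-.15),z)
E
cat > s2.py <<'E'
from h import *
from plant import arm
np.set_printoptions(precision=3,suppress=True)
P=[(knob(.15,110),QM),(knob(.15,42),QM),(knob(1.65,42),QM),(knob(1.65,110),QM),(mp(-1.5,0,5),QM),(mp(-1.5,0,130),QM),(CARD+[0,0,.017],QC),(CARD+[0,0,.2],QC)]
ok=True
for p,q in P:
    s=arm.ik(p,q);print(p,s);ok&=s is not None
if ok:
    arm.set_gripper(.05)
    arm.move_pose(knob(.15,110),QM);arm.move_linear(knob(.15,42),feed=.1)
    arm.set_gripper(.01,8);print("w",arm.read_gripper_width(),arm.read_grasp_force(),arm.read_force(),arm.read_time_s())
    for j in np.linspace(.15,1.65,13)[1:]:
        arm.move_linear(knob(j,42),feed=.1);print(round(j,2),arm.read_force(),arm.read_gripper_width())
    arm.set_gripper(.04);arm.move_linear(knob(1.65,110));print(arm.read_time_s())
    arm.move_pose(mp(-1.5,0,170),QM);snap(arm,"wrist","after_bar");snap(arm,"top","after_top")
E
python3 s2.py
```

```text
[ 0.627 -0.125  0.15 ] [-0.207  0.83   0.793 -0.133  2.025 -0.269]
[ 0.593 -0.126  0.091] [-0.217  0.769  0.993 -0.131  1.886 -0.26 ]
[ 0.505 -0.227  0.143] [-0.378  0.551  1.205 -0.211  1.865 -0.424]
[ 0.539 -0.226  0.202] [-0.36   0.602  1.026 -0.212  1.994 -0.434]
[ 0.577 -0.172  0.058] [-0.278  0.78   1.038 -0.159  1.822 -0.313]
[ 0.639 -0.17   0.167] [-0.255  0.895  0.665 -0.164  2.08  -0.333]
[0.508 0.258 0.029] [ 0.38   0.222  1.748 -0.     1.172  0.305]
[0.508 0.258 0.212] [ 0.38   0.052  1.584 -0.     1.506  0.305]
w 0.015612877274154339 7.999860495328903 [ 1.525  1.19  -1.247] 7.3917
0.28 [-1.06   2.699 -0.119] 0.015561982949180913
0.4 [-2.097  2.013  0.48 ] 0.015288960705209256
0.52 [-3.207  2.334 -0.785] 0.01609947690794839
0.65 [-3.155  1.666 -1.059] 0.015901855556578214
0.78 [-1.698  0.138 -1.403] 0.0156594429474017
0.9 [-1.359 -0.741 -1.764] 0.01569405190029348
1.02 [-0.732 -0.885 -1.156] 0.015362042566129858
1.15 [-0.902 -0.52  -0.852] 0.015847481899737448
1.27 [ 1.005 -1.136 -0.482] 0.0157322006958911
1.4 [ 1.258 -1.034 -0.433] 0.01556031562224149
1.52 [ 2.44  -0.463 -0.779] 0.015888272136849256
1.65 [ 3.95  -1.702 -0.76 ] 0.01558791363667201
12.0167
```

Run:
```python
from h import *
np.set_printoptions(precision=2,suppress=True)
p,d,i=load("after_bar");C=(cloud(i,d)-O)@MB*1e3;hsv=cv2.cvtColor(p,cv2.COLOR_RGB2HSV)
near=(np.abs(C[...,0])<130)&(np.abs(C[...,1])<110)&(d>0)
red=(((hsv[...,0]<8)|(hsv[...,0]>172))&(hsv[...,1]>150)&(hsv[...,2]>60))&near
k=red&(np.abs(C[...,2]-62)<5);print("knob",k.sum(),C[k].mean(0) if k.any() else None)
k=red&(np.abs(C[...,2]-34)<4);print("bar",k.sum(),C[k].mean(0) if k.any() else None)
b=(hsv[...,0]<15)&(hsv[...,1]>90)&(hsv[...,2]<100)&near&(np.abs(C[...,2]-24)<3)
print("block",b.sum(),np.percentile(C[b],[1,50,99],axis=0) if b.any() else None)
uv=np.argwhere(b)[:,::-1].astype(np.float32)
W=(onplane(i,uv,mp(0,0,24),EZ)-O)@MB*1e3; print(cv2.minAreaRect(W[:,:2].astype(np.float32)))
```

```text
knob 143 [102.41  52.6   61.63]
bar 625 [53.93 56.05 34.09]
block 2486 [[-24.07 -38.94  22.31]
 [ -2.55  -2.37  23.98]
 [ 18.77  37.86  25.63]]
((-2.823375701904297, -0.5041694641113281), (43.79794692993164, 77.18877410888672), 0.26682212948799133)
```

View pics/after_bar.png

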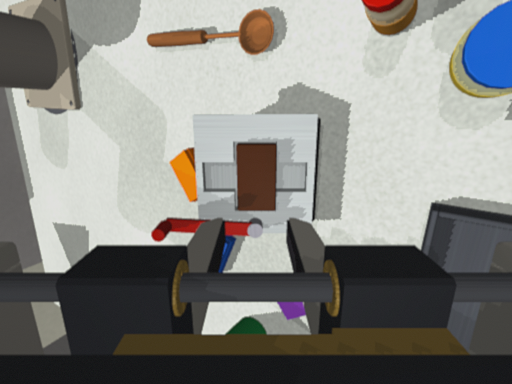

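The bar now lies beside the cavity, from its pivot at (255,229) to the knob at (160,231), so j≈1.65. The block is exposed at (256,177), between the two channels. Next I'll grasp and lift it.

```bash
cat > s3.py <<'E'
from h import *
from plant import arm
np.set_printoptions(precision=3,suppress=True)
X=-2.2
arm.set_gripper(.07)
arm.move_linear(mp(X,-.4,60),feed=.15);arm.move_linear(mp(X,-.4,5),feed=.06)
print("in",arm.read_force(),(arm.read_tcp_pos()-O)@MB)
arm.set_gripper(.03,20);print("grip",arm.read_gripper_width(),arm.read_grasp_force(),arm.read_force())
arm.move_linear(mp(X,-.4,40),feed=.06);print(arm.read_gripper_width(),arm.read_force())
arm.move_linear(mp(X,-.4,130),feed=.1);arm.dwell(.2)
print(arm.read_gripper_width(),arm.read_grasp_force(),arm.read_force(),arm.read_time_s())
snap(arm,"wrist","held")
arm.move_pose([.56,-.10,.24],QC);arm.move_pose(CARD-.004*CX+[0,0,.2],QC)
print(arm.read_gripper_width(),arm.read_grasp_force(),arm.read_force(),arm.read_time_s())
snap(arm,"wrist","over");snap(arm,"side","over_s")
E
python3 s3.py;python3 -c "
import cv2,numpy as np
a=[cv2.resize(cv2.imread(f'pics/{n}.png'),(400,300)) for n in('held','over')]
cv2.imwrite('pics/mont2.png',np.hstack(a))"
```

```text
in [0.628 0.173 0.423] [-0.002 -0.     0.006]
grip 0.04624189660798839 20.000014007091522 [0.476 0.192 1.525]
0.04594446798466734 [ 0.277  0.586 -1.758]
0.04547691589588187 19.999400675296783 [-0.559  0.567 -0.59 ] 17.8917
0.04561585787086727 19.99921828508377 [ 0.256 -0.392 -0.907] 20.35
```

View pics/mont2.png

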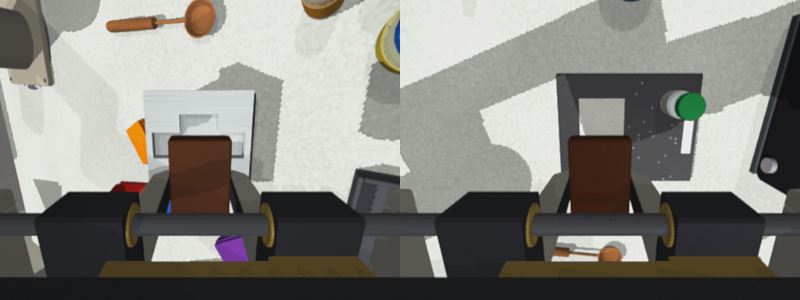

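View pics/over_s.png

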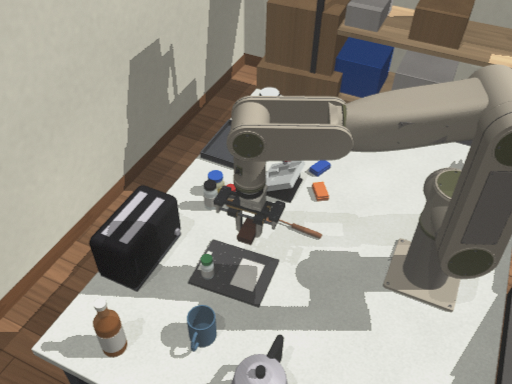

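The block is held square in the fingers in both wrist views, at (200,175) and (600,175). In the side view it hangs at (248,230). I'll check its tilt and offset before lowering it.

Run:
```python
from h import *
from plant import arm
np.set_printoptions(precision=4,suppress=True)
p,d,i=load("over");C=cloud(i,d);hsv=cv2.cvtColor(p,cv2.COLOR_RGB2HSV)
t=arm.read_tcp_pos();T=np.c_[CX,np.cross([0,0,1],CX),[0,0,1]]
L=(C-t)@T*1e3
b=(hsv[...,0]<15)&(hsv[...,1]>90)&(hsv[...,2]<110)&(d>0)&(np.abs(L[...,2]-19)<14)&(np.abs(L[...,0])<40)&(np.abs(L[...,1])<60)
P=L[b];A=np.c_[P[:,:2],np.ones(len(P))]
for _ in range(4):
    c=np.linalg.lstsq(A,P[:,2],rcond=None)[0];r=P[:,2]-A@c;k=np.abs(r)<2.5*np.median(np.abs(r))+.5;P=P[k];A=A[k]
print(b.sum(),len(P),"top z over TCP =",c,np.percentile(P,[1,50,99],axis=0)); print(t,arm.read_force())
```

```text
7530 7143 top z over TCP = [-0.0019 -0.002  18.4646] [[-21.6646 -17.9538  17.1112]
 [  0.4979  12.3695  18.4497]
 [ 22.1501  38.9137  19.6616]]
[0.5047 0.2563 0.2121] [-0.5651 -0.5848 -0.757 ]
```

```bash
cat > s4.py <<'E'
from h import *
from plant import arm
np.set_printoptions(precision=3,suppress=True)
B=CARD-.004*CX-[0,0,.012]
arm.move_linear(B+[0,0,.05],feed=.1);arm.move_linear(B+[0,0,.022],feed=.04);arm.dwell(.2)
f0=arm.read_force()[2];z=.022
while z>.0145:
    z-=.0007;arm.move_linear(B+[0,0,z],feed=.02);arm.dwell(.1);f=arm.read_force()[2];print(round(z,4),arm.read_tcp_pos(),f-f0)
    if f-f0>3: break
w=arm.read_gripper_width()
arm.set_gripper(w+.006);arm.set_gripper(.065);arm.move_linear(B+[0,0,.12],feed=.1)
print(arm.read_time_s())
arm.move_pose(B+[-.02,-.07,.25],QC);arm.dwell(.2)
p,d,i=snap(arm,"wrist","placed");snap(arm,"top","placed_t")
C=cloud(i,d);hsv=cv2.cvtColor(p,cv2.COLOR_RGB2HSV);T=np.c_[CX,np.cross([0,0,1],CX),[0,0,1]];L=(C-CARD)@T*1e3
b=(hsv[...,0]<18)&(hsv[...,1]>80)&(hsv[...,2]<120)&(d>0)&(np.abs(L[...,2]-24)<5)&(np.abs(L[...,0])<60)&(np.abs(L[...,1])<80)
P=L[b];print(b.sum(),np.median(P,0),np.linalg.lstsq(np.c_[P[:,:2],np.ones(len(P))],P[:,2],rcond=None)[0])
W=(onplane(i,np.argwhere(b)[:,::-1],CARD+[0,0,.024])-CARD)@T*1e3;print(cv2.minAreaRect(W[:,:2].astype(np.float32)),arm.read_force(),arm.read_time_s())
E
python3 s4.py
```

```text
0.0213 [0.504 0.258 0.021] -0.6374357136270866
0.0206 [0.504 0.257 0.021] -0.805921663175036
0.0199 [0.504 0.257 0.02 ] 0.6226631522847127
0.0192 [0.504 0.258 0.019] 0.2897467875522004
0.0185 [0.504 0.258 0.018] -0.22007860642139543
0.0178 [0.504 0.257 0.018] -1.029821523897676
0.0171 [0.504 0.257 0.017] -0.9783901340543529
0.0164 [0.504 0.258 0.017] 1.263518647963601
0.0157 [0.504 0.258 0.017] 7.525682017117963
28.4667
1924 [-3.684  0.54  23.187] [ 0.002  0.001 23.173]
((-3.4430465698242188, -0.5017356872558594), (42.81220626831055, 74.3077392578125), 0.08551202714443207) [-0.664 -0.305 -0.362] 29.4167
```

View pics/placed.png

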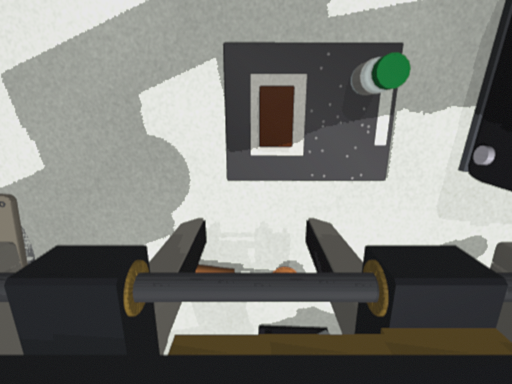

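View pics/placed_t.png

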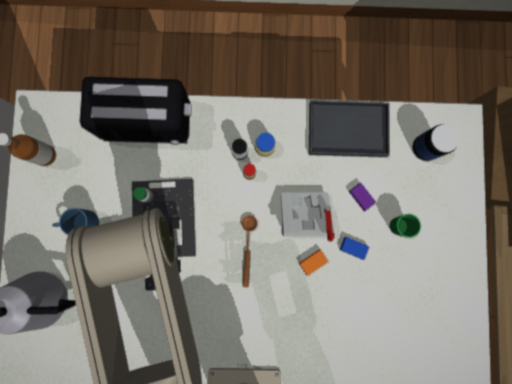

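The block lies flat on the card at (277,116), about 3.5 mm off centre along x and 0.5 mm along y, and square to it. In the top view the bar is still aside at (330,224), and the jars, mug, tumbler and spoon are where they started.

```bash
python3 -c "
from plant import arm
print(arm.close_job())"
```

```text
the job is handed in; nothing more can be done
None
```

I handed the job in at about 29 s of the 61 s allowed: the bar is swung aside at about 1.65 rad, the block lies flat and square on the card about 3.5 mm off centre, and nothing else looks moved; no verdict came back.

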